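Demagnetise the tool cases

TASK

Demagnetise the closed grey tool cases: stack all of them flat in one square column on the carrier's deck, lengthwise along the rail, where the carrier stands at the start, and push it by its handle post to the middle detent in front of the coil; with all cases aboard turn the key on the control box clockwise all the way to start and let go so that it springs back to run. Then push the loaded carrier on to the far end of the rail, leave it there, and restack all the cases in one square column on the small black rubber pad, centred and lengthwise on it. Never turn the key unless the carrier is in the middle detent, and leave the other things on the bench alone.

Things in the scene. Friction and masses are not known exactly. Their poses are not given: they have to be found in the camera images.
- case1: closed grey plastic tool case, 100 x 64 x 24 mm, about 0.22 kg; origin at the centre of its underside, x along its 100 mm length, z up out of its lid. Three or four such cases (all alike) lie about the bench between robot and rail, lid up (a case that has been turned over onto its lid may stay so); None from the start = not there this time
- case2: closed grey plastic tool case, 100 x 64 x 24 mm, about 0.22 kg; origin at the centre of its underside, x along its 100 mm length, z up out of its lid. Three or four such cases (all alike) lie about the bench between robot and rail, lid up (a case that has been turned over onto its lid may stay so); None from the start = not there this time
- case3: closed grey plastic tool case, 100 x 64 x 24 mm, about 0.22 kg; origin at the centre of its underside, x along its 100 mm length, z up out of its lid. Three or four such cases (all alike) lie about the bench between robot and rail, lid up (a case that has been turned over onto its lid may stay so); None from the start = not there this time
- case4: closed grey plastic tool case, 100 x 64 x 24 mm, about 0.22 kg; origin at the centre of its underside, x along its 100 mm length, z up out of its lid. Three or four such cases (all alike) lie about the bench between robot and rail, lid up (a case that has been turned over onto its lid may stay so); None from the start = not there this time
- rail: fixed steel rail, 530 mm long along its own y, base plate 85 mm wide; origin on the table under the middle station. On its +x side, face 118 mm from the rail's centre line, stands the coil: a grey box 90 mm tall with a copper winding facing the middle station
- carrier (a joint): travel of the carrier along the rail's +y, m: 0 = load station (end stop, where it starts), 0.14 = middle (coil) detent, 0.28 = far station (end stop). Sliding friction about 1 N; a spring detent holds it within about 4 mm of each station and takes about 5 N to push in or out of; released within about 10 mm of a station it slips in by itself
- deck (a point): centre of the top face of the carrier's flat aluminium deck (80 mm across the rail x 116 mm along it), 28 mm above the table; its axes are those of the rail (y along the rail, z up)
- handle (a point): grip point on the carrier's black upright handle post (18 mm across the rail x 22 mm along it), 108 mm from the deck's centre at the -y end of the carrier; the post runs from 28 to 112 mm above the table, this point is at 95 mm
- pad_top (a point): centre of the top face of the finished pad: fixed flat black rubber pad 116 (x) x 80 (y) x 4 mm at the left of the bench, this point 4 mm above the table; x along its length
- keybox: fixed grey control box 100 (x) x 90 (y) x 55 mm tall with the key upright in its top; origin at the centre of its underside, on the key's axis
- key (a joint): angle of the key, rad: 0 = run (rest, where it starts), grows clockwise seen from above to 1.1 = start (hard stop); above 0.95 counts as start. A spring always drives it back to 0, with about 0.04 N m at run and 0.16 N m at start
- key_grip (a point): centre of the key's black bow, an upright plate 10 mm thick, 44 mm wide and 34 mm tall (69 to 103 mm above the table), standing on the key's vertical axis, 88 mm above the table; axes turn with the key: x through its thickness, y along its width
- flux_jar: small jar, 48 mm across, 45 mm tall, bystander, origin under its centre
- driver: screwdriver 160 mm long lying on the bench, bystander
- brush: brush 150 mm long lying on the bench, bystander
- spool: solder spool 52 mm across, 32 mm tall, bystander, origin under its centre
- solvent: upright bottle 56 mm across, 130 mm tall, bystander, origin under its centre

How it is judged:
By the outcome, as a careful person would: the job done as asked, in the order asked, and still so for the second after the job is handed in, with the robot touching nothing.
Of case1, case2, case3, case4 only 3 to 4 are there at a start; the rules pass over those that are not, and their reading is None.
At some moment in a run one of case1, case2, case3, case4 may be knocked a few centimetres aside while the robot is not near it.
Once in a run the grip may slacken for a moment while it holds something.
It also fails if it takes over 210 s, if anything falls off the work surface, if the arm or the gripper's body presses on something with over 40 N, if the wrist force passes 120 N, or if a joint passes its speed limit or range.

ROBOT

A 6-joint arm with a two-finger parallel gripper is mounted at the origin on the work surface. World frame = base frame: x ahead of the robot, y to its left, z up, the work surface at z = 0. Lengths are in m, angles in rad, forces in N, time in s.
With the tool pointing down it reaches from about 0.275 to 0.875 m from the base axis. Payload 12.5 kg.
Tool frame: the origin (TCP) lies midway between the tips of the shut fingers; the grasp point (between the pads) lies 19 mm behind it; z points along the fingers, y is the line along which they close (so a half turn about z gives the same grasp; the last joint's range is limited). The gripper opens to 85 mm and grips with 20 to 120 N. Pads are 22 mm wide; open, the fingers measure 114 mm over their backs; the gripper's body (76 mm by 85 mm) begins 54 mm behind the grasp point. The pads swing forward as they close: fully open they stand 13 mm farther back than shut.
Start: joints at [-1.35, 0.351, 1.652, -0, 1.139, -0.085], TCP at [0.166, -0.524, 0.231] pointing down, gripper open.
Joint ranges: [-2.75, 2.75], [-0.79, 2.1], [0.01, 2.65], [-1.57, 4.71], [0.07, 3.14], [-2.87, 2.87]. Speed limits (rad/s): [2.22, 2.22, 2.79, 3.14, 3.14, 3.14].

INTERFACE

Orientations are given as a unit quaternion [x, y, z, w].
In Python, from cell import r, get_image, inverse_kinematics gives the robot as it stands (r), with the cameras as plain functions and the kinematics as plain functions. Calls block until the motion is done:
- r.move_to(position, orientation): joint-space move of the TCP to a pose.
- r.move_linear(position, rot=None, vel=0.15): straight line of the TCP; rot=None keeps the orientation; vel is the mean speed in m/s.
- r.set_joints(angles): joint-space move.
- r.set_gripper(opening, squeeze=None): opening from 0.0 (shut) to 1.0 (fully open); squeeze is the grip in N (None keeps the last); returns when the fingers have stopped.
- r.sleep(seconds).
- inverse_kinematics(position, orientation): joint angles nearest the present ones, or None.
- r.get_obs(): the state.
- get_image(name): name is "scene" or "top" or "wrist"; returns a dict with "pixels" (384x512x3 uint8, red, green, blue), "fx", "fy", "cx", "cy" (pixels), "camera_from_world" (4x4, takes a point from world to camera coordinates); the wrist camera has in their place "mount" (4x4, takes a point from camera to tool coordinates, whose origin is the TCP and whose axes are the flange's). Camera axes: x right, y down, z forward; pixel columns grow to the right and rows downward; lengths in m; the calibration is good to about 2 mm. A picture is of the moment at which its call begins: read the wrist's pose just before it. There is no depth.
A pose or a line that the arm cannot do raises r.PlanningError and nothing moves.
- r.hand_in(): hands the job in; it is judged then, once.
The state is a dict: "t": time; "q": joint angles; "qvel": joint speeds; "effort": joint torques, N m; "tool_pos": TCP position; "ee_rot": TCP orientation; "contact_force": force on the tool from outside, world axes, zero at the start; "torque": the same for the moment, N m; "opening": opening from 0.0 (shut) to 1.0 (fully open); "finger_force": force on a finger pad.
Only numpy, scipy, OpenCV 4.12 (cv2) and the standard library are available. Lean on these libraries where they do the work, as an engineer would, in place of code of your own. Each camera call takes 0.05 s, during which the arm holds its last target. There are 200 camera calls.

## Working session

There is one attempt and no reset: what is moved stays moved. The work goes in short steps, each a Python script; the robot and the scene stay as the last script left them, time stands still between calls to the robot, and variables do not carry over. Pictures are saved under pics/ and viewed, at most 14 in all, crops included, and the job is handed in when it is done.

```bash
ls; mkdir -p pics; python3 - <<'E'
from cell import r, get_image, inverse_kinematics
import cv2,numpy as np
for n in("top","scene"):
    i=get_image(n); cv2.imwrite(f"pics/{n}0.png",cv2.resize(i["pixels"][:,:,::-1],(800,600),interpolation=cv2.INTER_CUBIC))
    print(n,i["fx"],i["fy"],i["cx"],i["cy"],np.round(i["camera_from_world"],4).tolist())
o=r.get_obs();print(o)
E
```

```text
cell.py
pics
top 462.67776915568544 462.67776915568544 250.3287641618469 193.99999289159808 [[-0.0284, -0.9994, 0.019, -0.0403], [-0.9963, 0.0268, -0.082, 0.5441], [0.0815, -0.0213, -0.9964, 1.3447], [0.0, 0.0, 0.0, 1.0]]
scene 448.32255363248856 448.32255363248856 251.6423020388981 184.94310559916207 [[-0.3786, 0.9253, -0.0212, 0.233], [0.5851, 0.2216, -0.7801, -0.2271], [-0.7172, -0.3078, -0.6253, 1.9744], [0.0, 0.0, 0.0, 1.0]]
{'t': 0.1, 'q': array([-1.34962623e+00,  3.51191652e-01,  1.65233458e+00, -2.46314853e-05,
        1.13912412e+00, -8.45988318e-02]), 'qvel': array([ 0.00017755, -0.00052894, -0.00152887,  0.00094409, -0.00107544,
        0.00024536]), 'effort': array([ 5.39662615e-04, -5.06833148e+01, -2.91876054e+01, -9.36914989e-05,
        2.64192895e-03, -2.77219613e-05]), 'tool_pos': array([ 0.16551941, -0.52419565,  0.23081687]), 'ee_rot': array([ 9.88334992e-01,  1.52294659e-01, -4.72420758e-05, -5.26855592e-04]), 'contact_force': array([ 0.41837091, -0.46609486,  0.78566492]), 'torque': array([-0.02674394,  0.015776  ,  0.02008152]), 'finger_force': 0.0, 'opening': 0.9973157724113149}
```

View pics/top0.png

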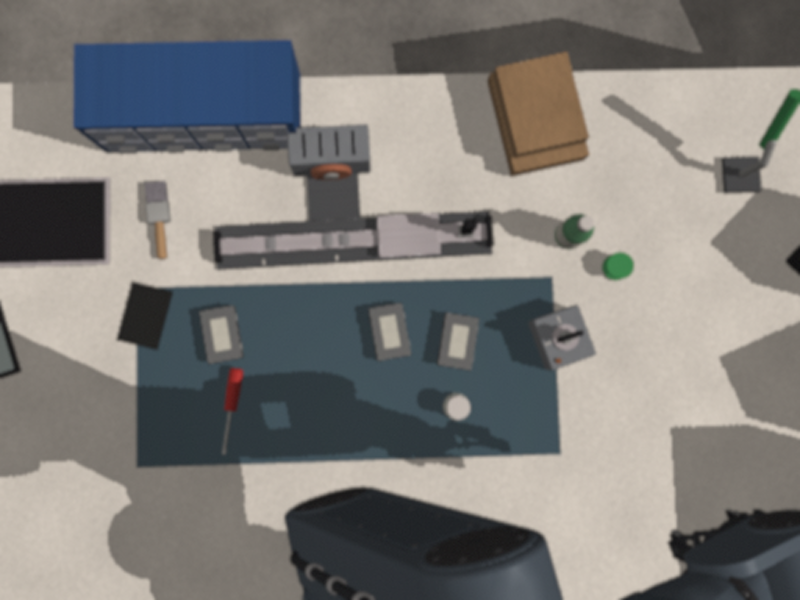

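View pics/scene0.png

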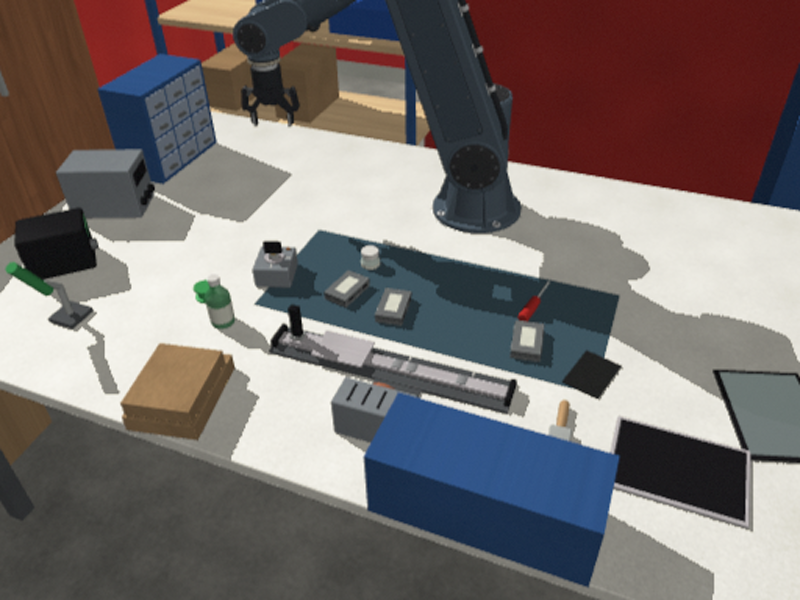

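```bash
cat > h.py <<'E'
from cell import r, get_image, inverse_kinematics
import cv2,numpy as np
from scipy.spatial.transform import Rotation as R
def down(yaw):  # tool z down, tool x at yaw in world
    return (R.from_euler('z',yaw)*R.from_euler('x',np.pi)).as_quat()
def cam(n):
    o=r.get_obs() if n=="wrist" else None
    i=get_image(n)
    if n=="wrist":
        T=np.eye(4);T[:3,:3]=R.from_quat(o["ee_rot"]).as_matrix();T[:3,3]=o["tool_pos"]
        M=T@np.array(i["mount"])
    else: M=np.linalg.inv(i["camera_from_world"])
    K=np.array([[i["fx"],0,i["cx"]],[0,i["fy"],i["cy"]],[0,0,1]])
    return i["pixels"],K,M
def w(uv,z,K,M):
    d=np.c_[np.atleast_2d(uv).astype(float),np.ones(len(np.atleast_2d(uv)))]@np.linalg.inv(K).T@M[:3,:3].T
    return M[:3,3]+d*((z-M[2,3])/d[:,2])[:,None]
def px(P,K,M):
    c=(np.atleast_2d(P)-M[:3,3])@M[:3,:3]; c=c@K.T; return c[:,:2]/c[:,2:]
E
python3 - <<'E'
from h import *
_,K,M=cam("top")
s=.64
for n,u,v,z in [("c",220,333,.024),("c",390,331,.024),("c",459,341,.024),("padA",134,283,.004),("padB",172,291,.004),("padC",157,348,.004),("padD",119,340,.004),("key",569,336,.1),("deck",408,236,.028),("handle",468,228,.11),("railL",216,245,.02),("railR",491,232,.02),("solv",583,223,.13),("spool",620,265,.03),("jar",457,406,.045),("driver",232,385,.01)]:
    print(n,np.round(w([u*s,v*s],z,K,M)[0],3))
i=get_image("wrist");print(i["fx"],i["cx"],i["cy"],np.round(i["mount"],4).tolist())
for x,y,z in[(.45,.2,.45),(.45,-.1,.45),(.4,-.1,.5),(.4,.15,.5)]: print(inverse_kinematics([x,y,z],down(0)))
E
```

```text
c [0.495 0.267 0.024]
c [ 0.49  -0.052  0.024]
c [ 0.468 -0.181  0.024]
padA [0.596 0.434 0.004]
padB [0.579 0.362 0.004]
padC [0.471 0.391 0.004]
padD [0.488 0.462 0.004]
key [ 0.469 -0.37   0.1  ]
deck [ 0.669 -0.091  0.028]
handle [ 0.667 -0.195  0.11 ]
railL [0.663 0.274 0.02 ]
railR [ 0.674 -0.251  0.02 ]
solv [ 0.667 -0.396  0.13 ]
spool [ 0.603 -0.492  0.03 ]
jar [ 0.348 -0.171  0.045]
driver [0.397 0.249 0.01 ]
345.5921717782178 247.87229922517136 192.02120060749786 [[-0.0012, -0.9474, -0.3201, 0.0816], [1.0, -0.0009, -0.0011, 0.0005], [0.0007, -0.3201, 0.9474, -0.1438], [0.0, 0.0, 0.0, 1.0]]
[ 3.23656244e-01  1.05822790e-01  1.43685227e+00 -4.44089210e-16
  1.59891759e+00  1.89445257e+00]
[-3.19713465e-01  4.10755394e-02  1.50687639e+00 -4.44089210e-16
  1.59364073e+00  1.25108286e+00]
[-3.57998183e-01 -6.07016999e-02  1.49375814e+00 -4.44089210e-16
  1.70853622e+00  1.21279814e+00]
[ 2.49706311e-01 -2.99859494e-02  1.46458690e+00 -4.44089210e-16
  1.70699170e+00  1.82050264e+00]
```

```bash
python3 - <<'E'
from h import *
import pickle
D=[]
for k,(x,y,z) in enumerate([(.66,-.25,.28),(.66,.0,.28),(.62,.30,.28)]):
    r.move_to([x,y,z],down(0)); r.sleep(.3)
    D.append(cam("wrist")); cv2.imwrite(f"pics/w{k}.png",cv2.resize(D[-1][0][:,:,::-1],(800,600),interpolation=cv2.INTER_CUBIC))
pickle.dump(D,open("D.pkl","wb"));print(r.get_obs()["t"])
E
```

```text
5.4333
```

View pics/w0.png

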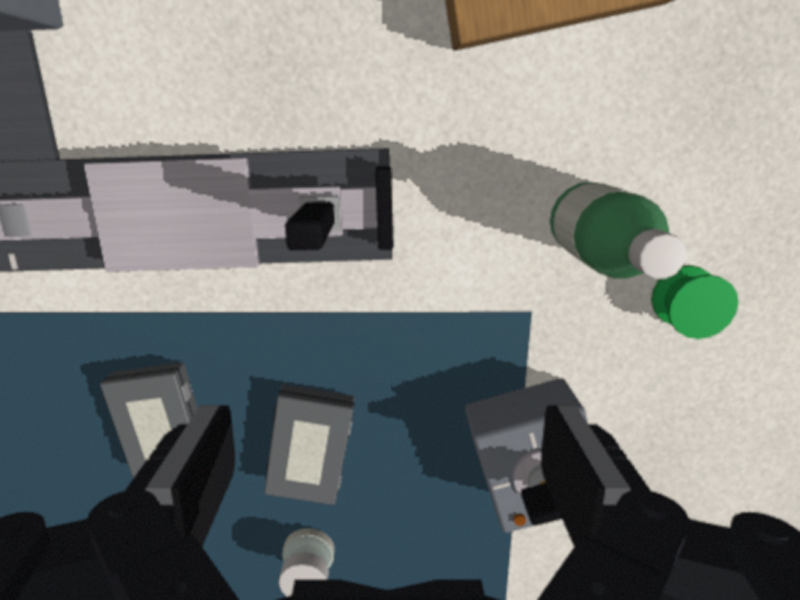

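View pics/w1.png

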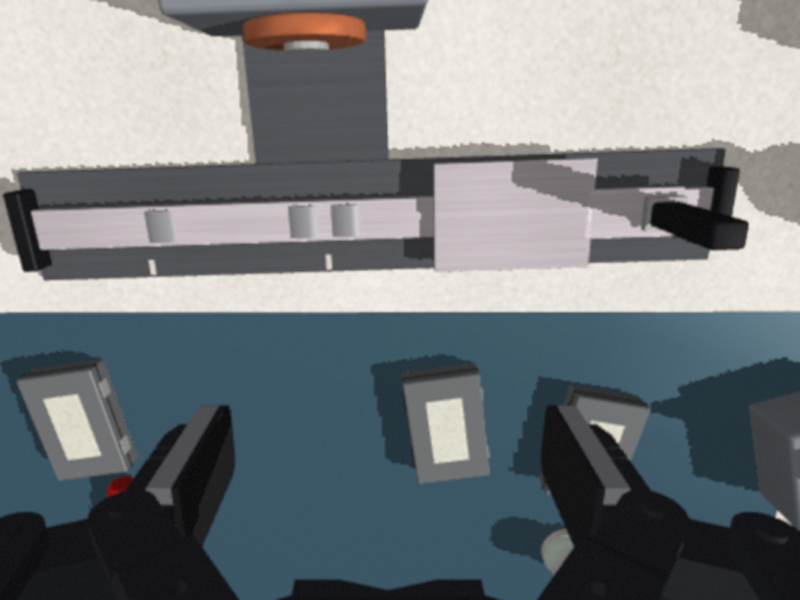

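View pics/w2.png

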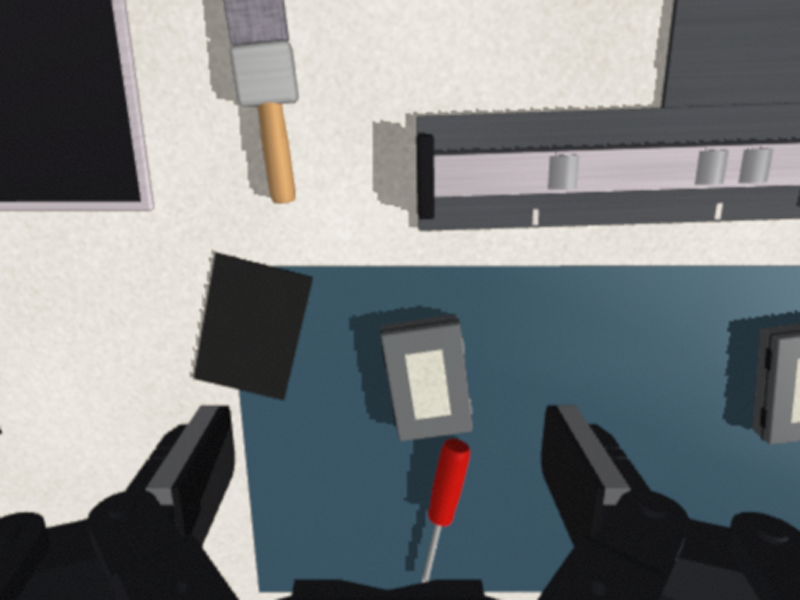

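```bash
cat > loc.py <<'E'
from h import *
def rect(pts,z,K,M,s=.64):
    P=w(np.array(pts)*s,z,K,M)[:,:2]; c=P.mean(0)
    e=P-np.roll(P,-1,0); L=np.linalg.norm(e,axis=1)
    a=0 if L[0]+L[2]>L[1]+L[3] else 1
    d=e[a]-e[a+2]; yaw=np.arctan2(d[1],d[0]); yaw=(yaw+np.pi/2)%np.pi-np.pi/2
    return np.round(c,4),round(np.degrees(yaw),1),np.round(L,4)
E
python3 - <<'E'
from loc import *
import pickle
D=pickle.load(open("D.pkl","rb"))
for n,k,z,p in [("A",2,.024,[(383,333),(459,322),(471,430),(400,440)]),("B",1,.024,[(402,379),(479,372),(489,473),(418,483)]),
 ("C",0,.024,[(281,397),(352,404),(335,503),(266,494)]),("deck0",0,.028,[(85,165),(247,158),(258,264),(105,271)]),("deck1",1,.028,[(435,165),(597,158),(587,265),(435,270)]),
 ("pad",2,.004,[(213,252),(312,278),(284,399),(193,378)])]:
    print(n,*rect(p,z,*D[k][1:]))
print(w(np.array([(153,268),(329,262)])*.64,.008,*D[1][1:]),w(np.array([(535,216),(718,211)])*.64,.008,*D[2][1:]))
print(w(np.array([(43,278),(705,258)])*.64,.008,*D[1][1:]), w(np.array([(730,235)])*.64,.112,*D[1][1:]))
print(w(np.array([(308,232)])*.64,.112,*D[0][1:]))
E
```

```text
A [0.4945 0.2654] 8.2 [0.061  0.0994 0.0611 0.0998]
B [ 0.4913 -0.0516] 8.2 [0.0633 0.0988 0.0629 0.103 ]
C [ 0.4688 -0.1822] -10.7 [0.0593 0.1016 0.0619 0.0989]
deck0 [ 0.6731 -0.0937] -87.5 [0.1161 0.0778 0.1169 0.0784]
deck1 [ 0.6729 -0.0938] -87.9 [0.115  0.0785 0.115  0.0776]
pad [0.5346 0.4137] -14.8 [0.0809 0.1141 0.0799 0.1151]
[[0.62862349 0.18558176 0.008     ]
 [0.63324472 0.04514511 0.008     ]] [[0.62978368 0.18490352 0.008     ]
 [0.63333971 0.04440622 0.008     ]]
[[ 0.6205206   0.27498636  0.008     ]
 [ 0.63585487 -0.25258728  0.008     ]] [[ 0.67620328 -0.20184848  0.112     ]]
[[ 0.67824961 -0.20440007  0.112     ]]
```

```bash
cat >> loc.py <<'E'
def ortho(img,K,M,c,z,half=.1,s=.0005):
    n=int(2*half/s)
    # ortho px (i,j): x=c0+half-j*s, y=c1+half-i*s  (up=+x, left=+y)
    W=np.array([[c[0]+half,c[1]+half,z],[c[0]+half,c[1]-half,z],[c[0]-half,c[1]-half,z],[c[0]-half,c[1]+half,z]])
    H=cv2.getPerspectiveTransform(px(W,K,M).astype(np.float32),np.float32([[0,0],[n,0],[n,n],[0,n]]))
    return cv2.warpPerspective(img,H,(n,n)),s,half
def labels(img,K,M,c,z,half=.1,show=None):
    o,s,half=ortho(img,K,M,c,z,half)
    a=o.astype(int); m=((a[:,:,0]>105)&(a[:,:,0]-a[:,:,2]>8)).astype(np.uint8)
    m=cv2.morphologyEx(m,cv2.MORPH_OPEN,np.ones((7,7)))
    if show: cv2.imwrite(show,np.hstack([o[:,:,::-1],np.repeat(m[:,:,None]*255,3,2)]))
    out=[]
    for k in cv2.findContours(m,cv2.RETR_EXTERNAL,cv2.CHAIN_APPROX_NONE)[0]:
        (u,v),(p,q),_=cv2.minAreaRect(k); A=cv2.contourArea(k)*s*s
        if not(.0006<A<.003): continue
        B=cv2.boxPoints(cv2.minAreaRect(k)); P=np.c_[c[0]+half-B[:,1]*s,c[1]+half-B[:,0]*s]
        e=[P[1]-P[0],P[2]-P[1]]; e=max(e,key=np.linalg.norm); yaw=(np.arctan2(e[1],e[0])+np.pi/2)%np.pi-np.pi/2
        out.append((np.round(P.mean(0),4),round(np.degrees(yaw),1),np.round(sorted([p*s,q*s]),3),round(A*1e6/(p*q*s*s*1e6),2)))
    return out
E
python3 - <<'E'
from loc import *
import pickle
D=pickle.load(open("D.pkl","rb"))
for k,c in [(2,(.4945,.2654)),(1,(.4913,-.0516)),(0,(.4688,-.1822)),(1,(.4945,.2654)),(0,(.4913,-.0516))]:
    print(k,labels(*D[k],c,.024,.07,show=f"pics/o{k}.png"))
E
```

```text
2 [(array([0.4931, 0.2659], dtype=float32), np.float32(9.1), array([0.031, 0.061]), 0.96)]
1 [(array([ 0.4891, -0.0516], dtype=float32), np.float32(8.4), array([0.031, 0.061]), 0.96)]
0 [(array([ 0.4673, -0.1804], dtype=float32), np.float32(-10.8), array([0.031, 0.061]), 0.96)]
1 [(array([0.4933, 0.2671], dtype=float32), np.float32(8.7), array([0.031, 0.061]), 0.96)]
0 [(array([ 0.4918, -0.0504], dtype=float32), np.float32(8.5), array([0.031, 0.056]), 0.75)]
```

```bash
cat > act.py <<'E'
from loc import *
RY=np.radians(1.75); dy=np.array([-np.sin(RY),np.cos(RY)])
DECK=np.array([.673,-.0938]); PAD=np.array([.5346,.4137]); PADYAW=-14.8
HOV=.24
def tcp(p,z): return [float(p[0]),float(p[1]),float(z)]
def pick(c,yawdeg,zb,look=True,grip=60):
    """case at c,yaw; zb= underside height; returns True if held"""
    r.set_gripper(1.0)
    r.move_to(tcp(c,zb+HOV),down(np.radians(yawdeg)))
    if look:
        r.sleep(.2); L=labels(*cam("wrist"),c,zb+.024,.09)
        L=[l for l in L if l[3]>.85 and abs(l[2][1]-.061)<.006]
        print("seen",L)
        if not L: return False
        l=min(L,key=lambda l:np.linalg.norm(l[0]-c)); c=l[0]
        y=l[1]; yawdeg=y+180*round((yawdeg-y)/180)
    q=down(np.radians(yawdeg))
    r.move_linear(tcp(c,zb+.06),q,vel=.25)
    r.move_linear(tcp(c,zb-.004),vel=.12)
    r.set_gripper(0.0,squeeze=grip)
    o=r.get_obs(); print("grip",round(o["opening"],3),round(o["finger_force"],1),np.round(o["contact_force"],1))
    r.move_linear(tcp(c,zb+.12),vel=.2)
    o=r.get_obs(); print("lift",round(o["opening"],3),round(o["finger_force"],1),np.round(o["contact_force"],1),o["t"])
    return o["opening"]>.5
def place(p,yawdeg,zb,via=None):
    q=down(np.radians(yawdeg))
    r.move_to(tcp(p,max(zb+.10,.17)),q)
    o=r.get_obs();print("carry",round(o["opening"],3),np.round(o["contact_force"],1)); 
    r.move_linear(tcp(p,zb+.012),vel=.15); r.sleep(.1)
    f0=r.get_obs()["contact_force"][2]; 
    for h in np.arange(.009,-.0061,-.0015):   # grasp was at zb-.004
        r.move_linear(tcp(p,zb+h),vel=.04)
        f=r.get_obs()["contact_force"][2]
        if f-f0>4: break
    print("touch h",round(h,4),round(f-f0,1),round(r.get_obs()["opening"],3))
    r.set_gripper(1.0)
    r.move_linear(tcp(p,zb+.10),vel=.25)
def check(p,yawdeg,ztop,half=.08):
    """from above p, report label pose at ztop"""
    r.move_to(tcp(p,ztop+.22),down(np.radians(yawdeg))); r.sleep(.2)
    L=labels(*cam("wrist"),p,ztop,half); print("check",L,"want",np.round(p,4),"t",round(r.get_obs()["t"],1)); return L
E
python3 - <<'E'
from act import *
if pick(np.array([.490,-.0515]),8.4,0): 
    place(DECK,91.75,.028); check(DECK,91.75,.052)
E
```

```text
seen [(array([ 0.4898, -0.0518]), np.float64(8.2), array([0.031, 0.061]), 0.97)]
grip 0.734 65.6 [-1.8 -0.6  9.4]
lift 0.736 66.0 [-0.9  0.8 -3.2] 9.975
carry 0.737 [-0.8  0.2 -2.4]
touch h -0.0045 15.3 0.736
check [(array([ 0.701 , -0.1233]), np.float64(-90.0), array([0.03, 0.06]), 0.95)] want [ 0.673  -0.0938] t 16.7
```

```bash
python3 - <<'E'
from act import *
i,K,M=cam("wrist"); print(labels(i,K,M,DECK,.052,.08,show="pics/o.png"))
cv2.imwrite("pics/c1.png",i[:,:,::-1])
E
```

```text
[(array([ 0.701 , -0.1233]), np.float64(-90.0), array([0.03, 0.06]), 0.95)]
```

View pics/c1.png

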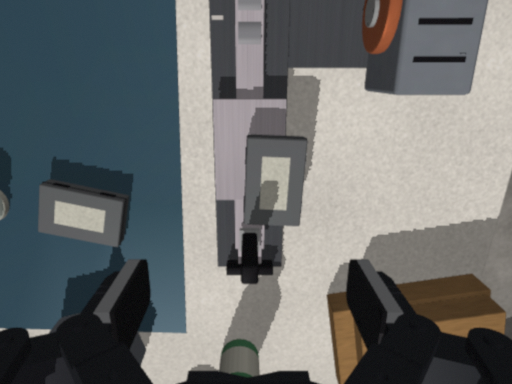

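View pics/o.png

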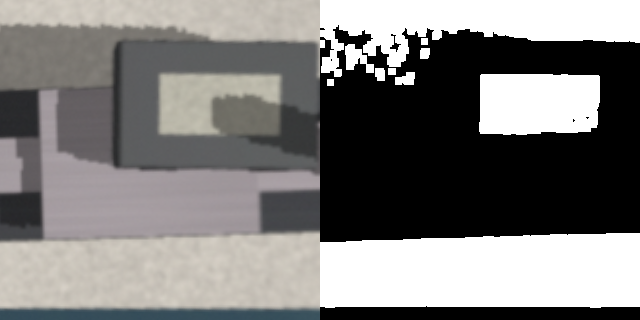

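```bash
python3 - <<'E'
from act import *
if pick(np.array([.701,-.1233]),90,.028): 
    place(DECK,91.75,.028); check(DECK,91.75,.052)
E
```

```text
seen []
```

```bash
python3 - <<'E'
from act import *
i,K,M=cam("wrist"); print(labels(i,K,M,np.array([.701,-.1233]),.052,.09,show="pics/o2.png"))
E
```

```text
[(array([ 0.7012, -0.1236]), np.float64(-90.0), array([0.03, 0.06]), 0.73)]
```

View pics/o2.png

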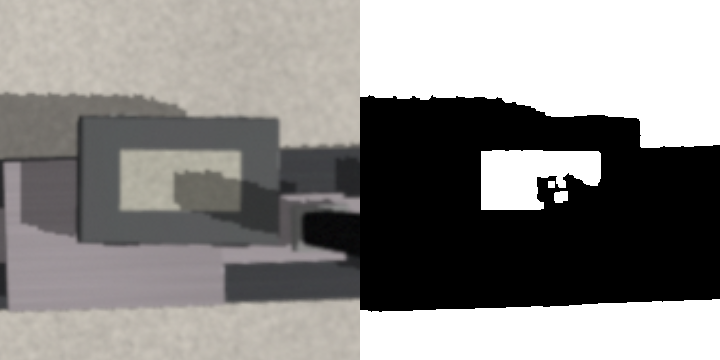

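```bash
sed -i 's/m=((a.*astype(np.uint8)$/m=((a[:,:,0]>72)\&(a[:,:,1]-a[:,:,2]>.045*a[:,:,0])\&(a[:,:,0]>=a[:,:,1])).astype(np.uint8)/' loc.py; sed -i 's/l\[3\]>.85/l[3]>.8/' act.py
python3 - <<'E'
from act import *
import pickle
D=pickle.load(open("D.pkl","rb"))
for k,c in [(2,(.4945,.2654)),(1,(.4913,-.0516)),(0,(.4688,-.1822))]: print(k,labels(*D[k],c,.024,.07))
L=labels(*cam("wrist"),np.array([.701,-.1233]),.052,.09,show="pics/o3.png");print(L)
if L and L[0][3]>.8 and pick(np.array([.701,-.1233]),90,.028): 
    place(DECK,91.75,.028); check(DECK,91.75,.052)
E
```

```text
2 [(array([0.4931, 0.2659], dtype=float32), np.float32(9.0), array([0.031, 0.061]), 0.95)]
1 [(array([ 0.4892, -0.0516], dtype=float32), np.float32(8.0), array([0.031, 0.061]), 0.96)]
0 [(array([ 0.4674, -0.1804], dtype=float32), np.float32(-10.8), array([0.031, 0.061]), 0.95)]
[(array([ 0.7013, -0.1236]), np.float64(-90.0), array([0.03, 0.06]), 0.97), (array([ 0.7535, -0.1951]), np.float64(0.0), array([0.036, 0.06 ]), 0.53)]
seen [(array([ 0.701 , -0.1233]), np.float64(89.4), array([0.031, 0.061]), 0.96)]
grip 0.736 67.0 [-0.7  0.5  6.6]
lift 0.731 66.0 [-0.  -0.3 -3.3] 20.9917
carry 0.735 [ 0.1  0.1 -1.7]
touch h -0.003 6.7 0.736
check [(array([ 0.6723, -0.0936]), np.float64(-87.8), array([0.031, 0.061]), 0.97)] want [ 0.673  -0.0938] t 26.5
```

```bash
python3 - <<'E'
from act import *
if pick(np.array([.468,-.181]),-10.8,0): 
    place(DECK,91.75,.052); L=check(DECK,91.75,.076)
    if L and np.linalg.norm(L[0][0]-DECK)<.006 and pick(np.array([.4933,.2662]),9,0):
        place(DECK,91.75,.076); check(DECK,91.75,.100)
        cv2.imwrite("pics/s1.png",cam("wrist")[0][:,:,::-1])
E
```

```text
seen [(array([ 0.468 , -0.1809]), np.float64(-10.8), array([0.031, 0.061]), 0.83)]
grip 0.737 65.7 [-1.6  0.7  8.3]
lift 0.734 65.9 [-0.4  0.4 -2.2] 30.975
carry 0.734 [ 0.4 -0.  -2.3]
touch h -0.0045 12.9 0.738
check [(array([ 0.6724, -0.0942]), np.float64(-88.3), array([0.031, 0.061]), 0.97)] want [ 0.673  -0.0938] t 37.6
seen [(array([0.4937, 0.2658]), np.float64(8.8), array([0.031, 0.061]), 0.91)]
grip 0.735 66.7 [-1.2 -0.5  5.4]
lift 0.736 66.2 [ 0.3 -0.  -3.7] 42.525
carry 0.737 [-0.2 -0.6 -3.6]
touch h -0.0045 15.4 0.735
check [(array([ 0.6724, -0.0943]), np.float64(-88.0), array([0.031, 0.061]), 0.97)] want [ 0.673  -0.0938] t 49.5
```

View pics/s1.png

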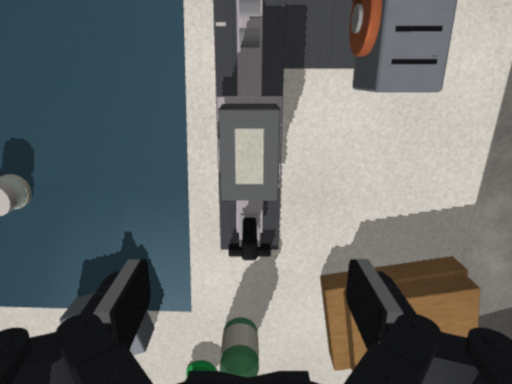

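```bash
python3 - <<'E'
from act import *
H=DECK-.108*dy; q=down(np.radians(91.75))
r.move_to(tcp(H,.26),q); r.set_gripper(.6)
r.move_linear(tcp(H,.076),vel=.15)
r.set_gripper(0,squeeze=50); o=r.get_obs(); print(o["opening"],np.round(o["contact_force"],1))
r.move_linear(tcp(H+.14*dy,.076),vel=.05); o=r.get_obs(); print(o["opening"],np.round(o["contact_force"],1))
r.set_gripper(.6); r.sleep(.3); o=r.get_obs(); print(np.round(o["contact_force"],1))
r.move_linear(tcp(H+.14*dy,.26),vel=.25)
C=DECK+.14*dy; check(C,91.75,.1)
r.move_to([.60,-.37,.26],down(0)); r.sleep(.2)
i,K,M=cam("wrist"); cv2.imwrite("pics/k0.png",cv2.resize(i[:,:,::-1],(800,600)))
print(K.tolist(),M.tolist(),r.get_obs()["t"])
np.savez("k.npz",i=i,K=K,M=M)
E
```

```text
0.20312737098038136 [4.5 0.3 2.6]
0.2063074861965646 [4.6 0.5 5.3]
[ 0.1 -0.  -0.7]
check [(array([0.6679, 0.0459]), np.float64(-88.7), array([0.031, 0.061]), 0.97)] want [0.6687 0.0461] t 57.6
[[345.5921717782178, 0.0, 247.87229922517136], [0.0, 345.5921717782178, 192.02120060749786], [0.0, 0.0, 1.0]] [[0.0002781016533343831, -0.9474030149565199, -0.3200428876115913, 0.6822427551330121], [-0.9999998294001502, -0.0004278714702688637, 0.0003976501899669129, -0.36975160239383487], [-0.0005136722097441488, 0.3200427224251477, -0.9474029723214719, 0.4040152334821031], [0.0, 0.0, 0.0, 1.0]] 59.45
```

View pics/k0.png

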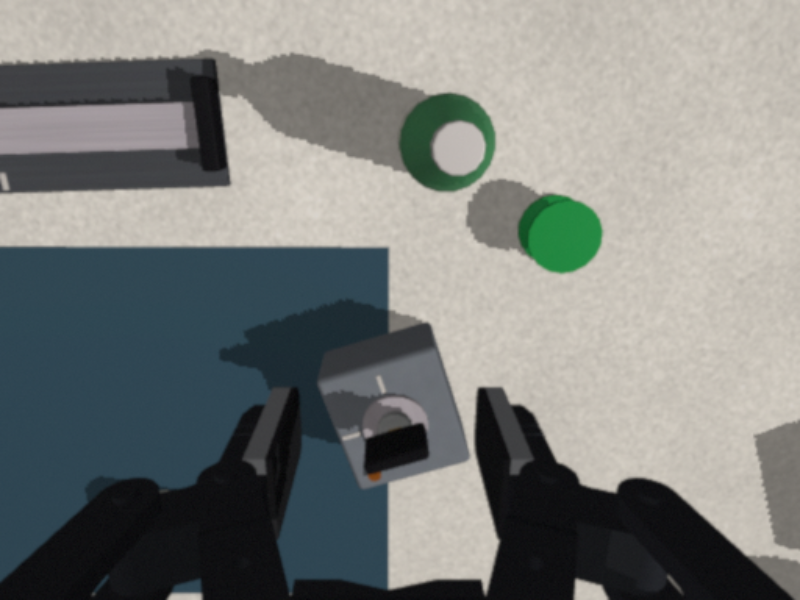

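```bash
python3 - <<'E'
from loc import *
d=np.load("k.npz");K,M=d["K"],d["M"]
print(rect([(320,383),(435,349),(468,459),(363,488)],.055,K,M))
P=w(np.array([(367,474),(429,455)])*.64,.103,K,M);e=P[1]-P[0];print(P,np.linalg.norm(e),np.degrees(np.arctan2(e[1],e[0])))
P2=w(np.array([(363,442),(427,425)])*.64,.069,K,M);e=P2[1]-P2[0];print(P2,np.linalg.norm(e),np.degrees(np.arctan2(e[1],e[0])))
print((P.mean(0)+P2.mean(0))/2)
E
```

```text
(array([ 0.4694, -0.3765]), np.float64(17.5), array([0.0862, 0.0948, 0.0841, 0.0951]))
[[ 0.45930888 -0.35625523  0.103     ]
 [ 0.47399766 -0.39682348  0.103     ]] 0.04314559847496959 -70.09591256815276
[[ 0.46136648 -0.3521761   0.069     ]
 [ 0.47538364 -0.39783811  0.069     ]] 0.04776504753443576 -72.93474635208888
[ 0.46751417 -0.37577323  0.086     ]
```

```bash
python3 - <<'E'
from act import *
A=np.array([.4695,-.376]); y0=np.radians(108.3)
r.set_gripper(.6)
r.move_to(tcp(A,.2),down(y0)); r.move_linear(tcp(A,.069),vel=.15)
f=lambda s:(lambda o:print(s,round(o["opening"],3),round(o["finger_force"]),np.round(o["contact_force"],1),np.round(o["torque"],2),round(o["t"],1)))(r.get_obs())
f("pre"); r.set_gripper(0,squeeze=20); f("soft")
E
```

```text
pre 0.603 0 [ 0.9 -0.4  0.6] [ 0.02  0.04 -0.  ] 62.5
soft 0.113 24 [3.4 2.2 2. ] [ 0.38 -0.63 -0.05] 62.9
```

```bash
python3 - <<'E'
from act import *
A=np.array([.4695,-.376]); y0=np.radians(108.3)
f=lambda s:(lambda o:print(s,round(o["opening"],3),round(o["finger_force"]),np.round(o["contact_force"],1),np.round(o["torque"],2),round(o["t"],1)))(r.get_obs())
r.set_gripper(0,squeeze=60); f("firm")
for a in (.3,.6,.85,1.0,1.06,1.1,1.13):
    r.move_to(tcp(A,.069),down(y0-a)); f(a)
    if abs(r.get_obs()["torque"][2])>.8: break
r.sleep(.3); f("hold")
E
```

```text
firm 0.112 61 [4.3 2.9 4.2] [ 0.49 -0.58 -0.11] 63.1
0.3 0.108 62 [2.6 3.2 6.3] [ 0.55 -0.35  0.04] 63.5
0.6 0.105 62 [1.2 3.8 6.1] [ 0.6  -0.07  0.06] 63.9
0.85 0.11 62 [0.1 2.8 7.7] [0.72 0.18 0.14] 64.2
1.0 0.103 62 [-0.4  4.4  8.4] [0.8  0.28 0.1 ] 64.5
1.06 0.108 62 [-0.4  4.8  8.9] [0.85 0.33 0.16] 64.8
1.1 0.107 62 [-1.1  4.8  9. ] [0.86 0.33 0.16] 65.0
1.13 0.106 62 [-1.   4.8  9.3] [0.91 0.31 0.59] 65.3
hold 0.104 62 [-1.7  5.2  9.3] [0.86 0.24 0.54] 65.6
```

```bash
python3 - <<'E'
from act import *
A=np.array([.4695,-.376])
r.set_gripper(1.0); r.sleep(.4); o=r.get_obs();print(np.round(o["contact_force"],1),np.round(o["torque"],2))
r.move_linear(tcp(A,.26),vel=.2)
r.move_to([.60,-.37,.26],down(0)); r.sleep(.2)
i=cam("wrist")[0]; cv2.imwrite("pics/k1.png",cv2.resize(i[:,:,::-1],(800,600))[280:520,250:550])
C=DECK+.14*dy; check(C,91.75,.1); H=C-.108*dy
r.move_to(tcp(H,.26),down(np.radians(91.75))); r.set_gripper(.6)
r.move_linear(tcp(H,.076),vel=.15)
r.set_gripper(0,squeeze=50); o=r.get_obs(); print(o["opening"],np.round(o["contact_force"],1))
r.move_linear(tcp(H+.139*dy,.076),vel=.05); o=r.get_obs(); print(o["opening"],np.round(o["contact_force"],1))
r.set_gripper(.6); r.sleep(.3)
r.move_linear(tcp(H+.139*dy,.26),vel=.25)
check(DECK+.28*dy,91.75,.1)
E
```

```text
[-0.3  0.4 -0.7] [-0.03  0.   -0.03]
check [(array([0.6682, 0.046 ]), np.float64(-88.4), array([0.031, 0.061]), 0.96)] want [0.6687 0.0461] t 70.7
0.20297782569638412 [ 2.1 -0.8  3.9]
0.20403911950620046 [ 1.5 -0.5  6.3]
check [(array([0.6636, 0.1848]), np.float64(-88.1), array([0.031, 0.061]), 0.97)] want [0.6644 0.1861] t 78.8
```

View pics/k1.png

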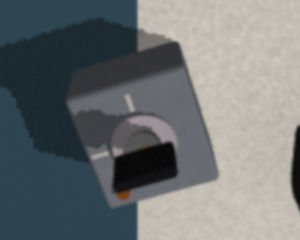

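```bash
python3 - <<'E'
from act import *
import pickle
D=pickle.load(open("D.pkl","rb"))
o,s,h=ortho(*D[2],PAD,.004,.09)
m=((o.max(2)<55)&(o[:,:,2].astype(int)-o[:,:,0]<12)).astype(np.uint8); m=cv2.morphologyEx(m,cv2.MORPH_OPEN,np.ones((7,7)))
k=max(cv2.findContours(m,cv2.RETR_EXTERNAL,cv2.CHAIN_APPROX_NONE)[0],key=cv2.contourArea)
B=cv2.boxPoints(cv2.minAreaRect(k))*s; P=np.c_[PAD[0]+h-B[:,1],PAD[1]+h-B[:,0]]
print(P.mean(0),cv2.minAreaRect(k)[1][0]*s,cv2.minAreaRect(k)[1][1]*s,[np.degrees(np.arctan2(*(P[j+1]-P[j])[::-1])) for j in(0,1)])
S=DECK+.28*dy+np.array([-.0006,-.0008])
if pick(S,91.75,.076):
    place(PAD,PADYAW,.004); check(PAD,PADYAW,.028)
E
```

```text
[0.53489809 0.41320962] 0.07840897369384765 0.11520155334472656 [np.float64(-15.255118459308116), np.float64(-105.25512001618837)]
seen [(array([0.6635, 0.1847]), np.float64(-88.2), array([0.031, 0.061]), 0.97)]
grip 0.737 67.3 [0.2 0.2 5.6]
lift 0.737 66.4 [-0.1  1.2 -2.8] 82.425
carry 0.736 [-1.1 -0.2 -2.5]
touch h -0.003 5.6 0.739
check [(array([0.5345, 0.4134]), np.float64(-14.6), array([0.031, 0.061]), 0.96)] want [0.5346 0.4137] t 89.7
```

```bash
python3 - <<'E'
from act import *
S=np.array([.6636,.185])
if pick(S,91.75,.052):
    place(PAD,PADYAW,.028); L=check(PAD,PADYAW,.052)
    if L and np.linalg.norm(L[0][0]-PAD)<.005 and pick(S,91.75,.028):
        place(PAD,PADYAW,.052); check(PAD,PADYAW,.076)
        cv2.imwrite("pics/e1.png",cam("wrist")[0][:,:,::-1])
E
```

```text
seen [(array([0.6637, 0.1848]), np.float64(-88.4), array([0.031, 0.061]), 0.96)]
grip 0.74 66.9 [-0.7  0.3  6.1]
lift 0.738 66.0 [-0.4 -0.6 -2.3] 94.7417
carry 0.731 [ 0.2  0.2 -2. ]
touch h -0.003 5.9 0.732
check [(array([0.5342, 0.4135]), np.float64(-14.6), array([0.031, 0.061]), 0.95)] want [0.5346 0.4137] t 101.8
seen [(array([0.6636, 0.1851]), np.float64(-88.4), array([0.03 , 0.061]), 0.97)]
grip 0.734 66.9 [0.8 0.1 6.4]
lift 0.735 66.1 [-0.3 -0.6 -2.9] 106.8917
carry 0.741 [ 0.9 -0.1 -1.9]
touch h -0.003 4.6 0.734
check [(array([0.5346, 0.4135]), np.float64(-14.5), array([0.031, 0.061]), 0.96)] want [0.5346 0.4137] t 113.8
```

View pics/e1.png

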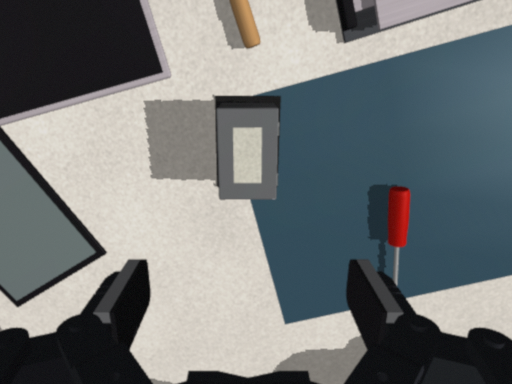

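```bash
python3 - <<'E'
from act import *
r.move_to([.35,-.25,.35],down(0)); r.sleep(.3)
cv2.imwrite("pics/end.png",cv2.resize(get_image("scene")["pixels"][:,:,::-1],(800,600)))
print(r.get_obs()["t"])
E
```

```text
116.6833
```

View pics/end.png

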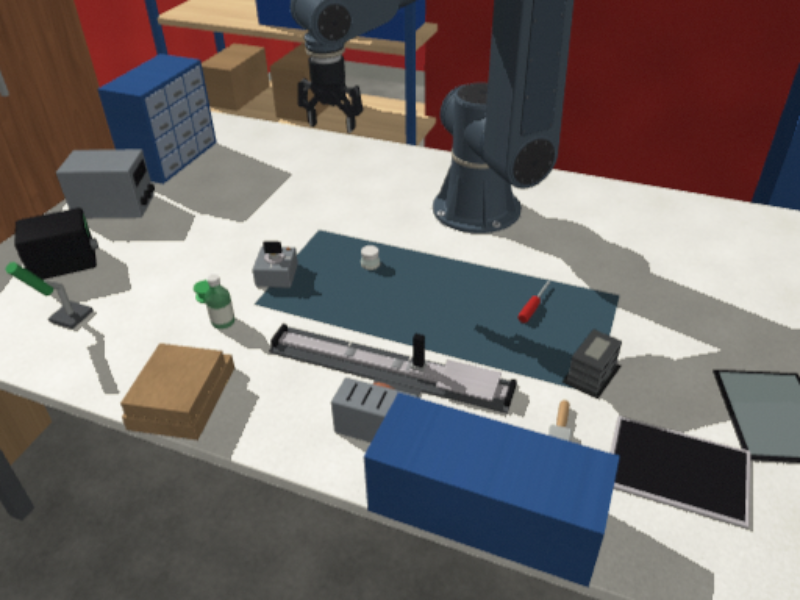

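The final picture shows the three-case column on the pad at (595,362), the carrier at the far end with its deck at (475,378), the key at run at (272,248), and the other things on the bench untouched.

```bash
python3 -c "
from cell import r, get_image, inverse_kinematics
print(r.hand_in())"
```

```text
the job is handed in; nothing more can be done
None
```

The job is handed in at about 117 s: all three cases on the bench were demagnetised and restacked square on the pad, the carrier is at the far end and the key is back at run; one case knocked askew on the deck early on was re-placed first.

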